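# Fit the dough paddle on the mixer base and keep it pressed home

### The job

Slide the flat yellow dough paddle straight up out of its slot in the wooden rack, bring it stem down over the white mixer base and turn it until the four ribs of its stem mesh with the black coupling. Slide it fully home, so that the stem's steel collar sits flush on the coupling with the red spring pin pushed down, and finish while still gripping the paddle and pressing it down: do not let go, as the pin pushes it out again. Leave the grater plate in its slot and the other kitchen things where they are.

Things in the scene. Friction and masses are not known exactly. Their poses are not given: they have to be found in the camera images.
- paddle_center (a point): Centre of the yellow plate of the loose dough paddle (0.14 kg): upright, 70 mm wide (its x axis), 8 mm thick (y), 80 mm tall (z up; upper edge 40 mm above this point). The top 32 mm is a solid bar to grip across the thickness; two windows below. It starts in either of the rack's two slots, upper edge 126 mm above the counter.
- paddle_tip (a point): Foot of the paddle's steel stem, on its axis, 74 mm below paddle_center, same axes. From the tip up: 22 mm of spline (plus-shaped: four ribs along the paddle's x and y axes, 6 mm wide, reaching 12 mm from the axis, undersides rounded), collar 30 mm across to 28 mm, neck, plate from 34 to 114 mm. Same after each quarter turn.
- rack: Fixed wooden rack, 98 (x) x 180 (y) x 80 mm high, origin under its centre. Slots at y = -40 and +40 mm hold plates upright, parallel to its x axis, side edges in grooves 11 mm wide, lower edge 46 mm above the counter, the paddle's stem hanging below to 12 mm above the counter. Plates only come straight up; the stem clears the rack after 70 mm.
- grater_center (a point): Centre of the loose black grater plate with steel face (70 x 8 x 80 mm, no stem) that stands in the rack's other slot, 80 mm from the paddle. Stays there.
- motor_base: Fixed white motor base of a bottom-drive mixer, 160 x 160 x 80 mm high, origin under its centre; the coupling stands upright in the middle of its top.
- coupling_mouth (a point): Centre of the top of the black coupling, 104 mm above the counter, axis vertical. Four square blocks (12 x 12 x 24 mm high) leave two crossing slots, 9 mm wide, 24 mm deep, along this point's x and y axes. It turns stiffly about z (0.08 N m); its start angle differs from the base's. Home: paddle tip 22 mm below this point, collar on the blocks.
- pin (a joint): Red spring pin, 10 mm across, in the middle of the coupling. 0 = up, its top 12 mm below coupling_mouth; grows in m as it is pushed down, 0.010 with the paddle home. Starts to move at 3.6 N, plus 0.6 N per mm, about 10 N at home; the paddle's weight alone does not press it.
- budare: Round cast-iron griddle, 260 mm across, 12 mm thick, origin under its centre. Bystander.
- spatula: Steel flat spatula lying flat, about 330 mm long along its x axis. Bystander.
- brush: Pastry brush with orange silicone head, 180 mm long along its x axis, 12 mm thick, lying on the counter. Bystander.
- canister: Closed tin canister with press-button lid, 92 mm across, 122 mm high, origin under its centre. Bystander.
- shaker: Glass shaker with steel top, 50 mm across, 94 mm high, origin under its centre. Bystander.
- bowl: Small blue bowl, 110 mm across, 50 mm high, origin under its centre. Bystander.
- paddle: The dough paddle as a whole; origin at the stem's tip (as paddle_tip).
Things that resemble listed ones, but are neither listed nor needed, are in the scene too. What is shaped like the paddle but turquoise is not meant. Leave any green look-alike of the rack alone.

How it is judged (in metres and radians):
On the way, in this order (a step that is already met when the one before it is completed fails the run):
1. the paddle has been drawn upright up out of its slot, above the rack, in the gripper (z of paddle_tip in the frame of rack above 0.05 m and angle between paddle_center's own z axis and vertical below 0.3 rad and contact force between the fingers and paddle above 1 N), for 0.05 s.
2. the ribs have meshed: the stem is in the coupling's slots by 6 mm or more, upright (z of paddle_tip in the frame of coupling_mouth below -0.006 m and horizontal distance between paddle_tip and coupling_mouth below 0.004 m and angle between paddle_tip's own z axis and vertical below 0.12 rad and (angle between the x axis of paddle_tip and the x axis of coupling_mouth, either way round below 0.25 rad or angle between the x axis of paddle_tip and the y axis of coupling_mouth, either way round below 0.25 rad)), for 0.1 s.
At the end, for the whole second after the job is handed in: Stem meshed and home (tip 19.5 mm or more below the mouth, axis within 4 mm, tilt under 0.12 rad, ribs in line within 0.25 rad), pin down over 7.5 mm, fingers on the paddle over 2 N, paddle on the base over 4 N, at rest; grater moved under 20 mm, bystanders under 30 mm (z of paddle_tip in the frame of coupling_mouth below -0.0195 m and value of joint pin above 0.0075 m and horizontal distance between paddle_tip and coupling_mouth below 0.004 m and angle between paddle_tip's own z axis and vertical below 0.12 rad and (angle between the x axis of paddle_tip and the x axis of coupling_mouth, either way round below 0.25 rad or angle between the x axis of paddle_tip and the y axis of coupling_mouth, either way round below 0.25 rad) and contact force between the fingers and paddle above 2 N and contact force between paddle and motor_base above 4 N and linear speed of paddle below 0.02 m/s and distance of grater_center from where it was at the start of the episode below 0.02 m and distance of each of budare, spatula, brush, canister, shaker, bowl from where it was at the start of the episode below 0.03 m); the arm keeps its last pose, push and grip.
It fails at once if the grater plate is disturbed (moved more than 20 mm) (distance of grater_center from where it was at the start of the episode above 0.02 m).
It fails at once if another kitchen thing is moved by more than 30 mm (distance of any of budare, spatula, brush, canister, shaker, bowl from where it was at the start of the episode above 0.03 m).
It also fails if it takes over 48 s, if anything falls off the work surface, if the arm or the gripper's body presses on something with over 40 N, if the wrist force passes 120 N, or if a joint passes its speed limit or range.

### The arm

A 7-joint arm with a two-finger parallel gripper is mounted at the origin on the work surface. World frame = base frame: x ahead of the robot, y to its left, z up, the work surface at z = 0. Lengths are in mm, angles in rad, forces in N, time in s.
With the tool pointing down it reaches from about 400 to 875 mm from the base axis. Payload 4.4 kg.
Tool frame: the origin (TCP) lies on the centre line of the jaws, within the pads' length; the fingertips stand 25 mm ahead of it and the grasp point (between the pads) lies 6 mm ahead of it (ctrl.finger_overhang is the distance from the TCP to the fingertips, in mm); z points along the fingers, y is the line along which they close (so a half turn about z gives the same grasp; the last joint's range is limited). The gripper opens to 85 mm and grips with 20 to 120 N. Pads are 22 mm wide; open, the fingers measure 114 mm over their backs; the gripper's body (76 mm by 85 mm) begins 54 mm behind the grasp point. The pads swing forward as they close: fully open they stand 13 mm farther back than shut.
Start: joints at [1.082, 0.628, 0.038, 1.517, -0.027, 0.996, -0.02], TCP at [266.733, -592.766, 236.113] pointing down, gripper open.
Joint ranges: [-3.06, 3.06], [-0.37, 2.12], [-1.25, 1.32], [0.18, 2.47], [-1.1, 4.24], [0.23, 1.98], [-2.94, 2.94]. Speed limits (rad/s): [2.57, 2.57, 3.14, 3.14, 3.14, 3.14, 3.14].

### API

Orientations are given as [roll, pitch, yaw] about the fixed x, y, z axes, in that order (R = Rz(yaw) Ry(pitch) Rx(roll)).
In Python, from cell import ctrl gives the robot as it stands. The module is installed in compiled form; this text tells all that it offers.
- The arm moves only by the tool play_rows, never from a script. Its argument "targets" is a list of rows, each a list of 5 numbers: the closure, from 0 (fully open) to 1 (shut), then the shift along the tool's x, y, z in cm, then the turn about the tool's z in degrees. In form: [[gripper, dx, dy, dz, spin], ...]. A call has 1 to 10 rows; each row is the pose to reach, as a shift and turn from the pose commanded when the call began, along the tool's axes at that moment; what a row does not reach only later rows make up. A row lasts 1/10 s, in which the tool goes at most 50 mm and 8.59 degrees, less where a joint would pass 70% of its speed; a pose out of reach is approached as far as the arm can. A call with a gripper value outside its range is refused whole. The fingers move at their own pace and stop on an object; the grip force is fixed at half the most. Time passes only in rows, so rows that repeat a pose let the fingers close. It gives the time, the measured TCP pose, the force, the opening and the grip force at its end, in the units of the state.
- ctrl.read_state(): the state, without advancing time (a new reading comes with each control period).
- ctrl.get_image(name): name is "side" or "top" or "wrist"; returns (picture, depth): 400x640x3 uint8, red, green, blue; 400x640 float32, mm along the optical axis (not along the pixel's ray), 0 where there is no reading.
- ctrl.calibration(name): a dict with "vfov" (degrees; the focal length in pixels is half the picture's height over the tangent of half this angle, whatever the lens; pixels are square), "cx", "cy" (the principal point, pixels), "extrinsics" (4x4, takes a point from camera to world coordinates); the wrist camera has in their place "mount" (4x4, takes a point from camera to tool coordinates, whose origin is the TCP and whose axes are the flange's). Camera axes: x right, y down, z forward; pixel columns grow to the right and rows downward; lengths in mm; the calibration is good to about 2 mm. A picture is of the moment at which its call begins: read the wrist's pose just before it. calibration takes no time and is no camera call.
- ctrl.finish_job(): hands the job in; it is judged then, once.
Trained networks look in the newest picture that a camera, given by its name, has taken for a name from the list of things; names that differ only in an ending like _2 or _b are one class to them, and where a whole thing is asked for, a point or a joint stands for the part that bears it (a point fixed in the world has none). Each returns a list of dicts, best first, with "confidence" (0 to 1); they miss things now and then, are a little off and sometimes report something else, mostly with a low value. They report only what shows in the picture. A call takes as long as a camera call. They do not tell look-alikes from the thing itself.
- ctrl.search_frame(camera, name): "bbox" ([left, top, right, bottom] in pixels, round what is visible of it).
- ctrl.trace(camera, name): "pixels" (400x640 bool, what is visible of it) and "bbox" ([left, top, right, bottom] in pixels, round what is visible of it).
The state is a dict: "clock": time; "qpos": joint angles; "qd": joint speeds; "tau": joint torques, N m; "eef_pos": TCP position; "tool_rot": TCP orientation; "force": force on the tool from outside, world axes, zero at the start; "torque": the same for the moment, N m; "width": finger opening in mm; "gripper_force": force on a finger pad.
Only numpy, scipy, OpenCV 4.12 (cv2) and the standard library are available. Lean on these libraries where they do the work, as an engineer would, in place of code of your own. Each camera call takes 0.05 s, during which the arm holds its last target. There are 200 camera calls.

## Working session

There is one attempt and no reset: what is moved stays moved. The work goes in short steps, Python scripts to look and compute and a tool call to move; the robot and the scene stay as the last step left them, time stands still between calls to the robot, and variables do not carry over. Pictures are saved under pics/ and viewed, at most 10 in all, crops included, and the job is handed in when it is done.

Besides the shell and the picture viewer there is one more tool, called after "Emit:" by a JSON object that holds its "op" and its "data", one argument or row to a line. play_rows: Moves the arm, as the interface text tells. Its arguments: {"type":"object","properties":{"targets":{"type":"array"}},"required":["targets"]}

```bash
mkdir -p pics; cat > h.py <<'E'
import numpy as np, cv2
from cell import ctrl
from scipy.spatial.transform import Rotation as R
def K(n):
    c=ctrl.calibration(n); f=200/np.tan(np.radians(c['vfov'])/2); return f,c['cx'],c['cy'],c
def T(n,s=None):
    c=ctrl.calibration(n)
    if n!='wrist': return np.array(c['extrinsics'])
    s=s or ctrl.read_state(); M=np.eye(4); M[:3,:3]=R.from_euler('xyz',s['tool_rot']).as_matrix(); M[:3,3]=s['eef_pos']
    return M@np.array(c['mount'])
def shot(n):
    M=T(n); im,d=ctrl.get_image(n); f,cx,cy,_=K(n)
    v,u=np.mgrid[:400,:640]; P=np.stack([(u-cx)/f*d,(v-cy)/f*d,d,np.ones_like(d)],-1)@M.T
    return im,d,P[...,:3]
def save(n,im): cv2.imwrite('pics/'+n,im[...,::-1])
E
python3 - <<'E'
from h import *
s=ctrl.read_state(); print(s)
for n in('top','side','wrist'): print(n,ctrl.calibration(n))
a,d,P=shot('top'); np.savez('top.npz',im=a,d=d,P=P); save('top.png',a)
b,d,P=shot('side'); np.savez('side.npz',im=b,d=d,P=P); save('side.png',b)
E
```

```text
{'clock': 0.0, 'qpos': array([ 1.08222503,  0.62931007,  0.038457  ,  1.51837301, -0.02699064,
        0.99628865, -0.0200315 ]), 'qd': array([ 0.00119266, -0.00143991,  0.00033987,  0.00117864,  0.00031464,
        0.00173127, -0.00025893]), 'tau': array([-7.61503434e-04, -5.63409376e+01,  1.22559182e+00, -1.93450695e+01,
        1.08840445e-02,  1.03209246e-02, -1.10592171e-05]), 'eef_pos': array([ 266.453204  , -592.20582549,  235.21111615]), 'tool_rot': array([-3.13973241e+00,  3.95050121e-05,  4.22732644e-01]), 'force': array([0.25731536, 0.5604999 , 0.91682834]), 'torque': array([ 0.03194147,  0.04855269, -0.00075734]), 'gripper_force': 0.0, 'width': 85.04112006267106}
top {'vfov': 46.95553368538271, 'cx': 323.66402503883023, 'cy': 195.72389611025523, 'extrinsics': array([[ 1.24780505e-03, -9.91807380e-01,  1.27736309e-01,
         4.04241267e+02],
       [-9.99907253e-01, -2.96983626e-03, -1.32915708e-02,
         1.04679480e+01],
       [ 1.35620340e-02, -1.27707877e-01, -9.91719098e-01,
         1.35445899e+03],
       [ 0.00000000e+00,  0.00000000e+00,  0.00000000e+00,
    
[... 202 characters left out ...]
e+02],
       [-4.09973477e-01,  6.69491657e-01, -6.19437381e-01,
         7.82054512e+02],
       [ 6.53856266e-03, -6.76960389e-01, -7.35990407e-01,
         1.01794105e+03],
       [ 0.00000000e+00,  0.00000000e+00,  0.00000000e+00,
         1.00000000e+00]])}
wrist {'vfov': 62.38971094470741, 'cx': 315.71445863801443, 'cy': 201.59791890004064, 'mount': array([[-6.52504538e-04, -9.51336734e-01, -3.08152549e-01,
         7.98648015e+01],
       [ 9.99999774e-01, -5.71103102e-04, -3.54347321e-04,
        -2.78817187e-03],
       [ 1.61116747e-04, -3.08152710e-01,  9.51336891e-01,
        -1.38037210e+02],
       [ 0.00000000e+00,  0.00000000e+00,  0.00000000e+00,
         1.00000000e+00]])}
```

View pics/top.png

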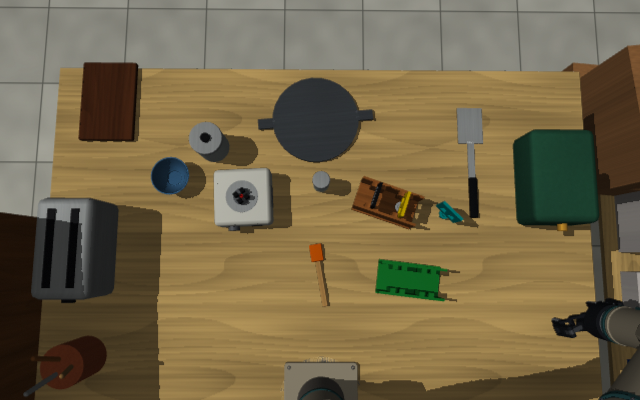

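View pics/side.png

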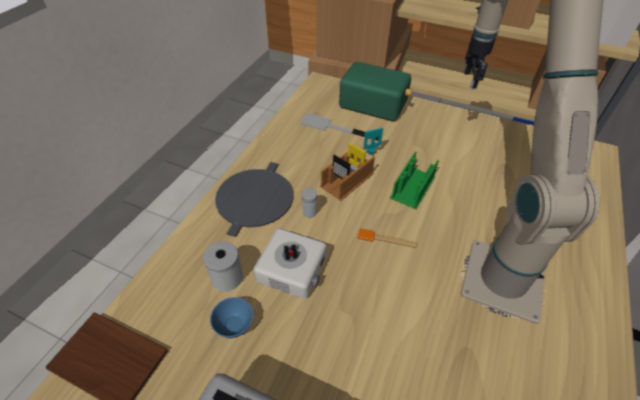

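```bash
python3 - <<'E'
from h import *
for n in('top','side'):
    z=np.load(n+'.npz'); im=z['im']; P=z['P']; h=cv2.cvtColor(im,cv2.COLOR_RGB2HSV)
    y=(abs(h[...,0].astype(int)-27)<5)&(h[...,1]>190)&(h[...,2]>90)
    q=P[y]; q=q[(q[:,2]>60)&(q[:,2]<200)]
    print(n,'yellow',len(q),q.min(0),q.max(0))
    t=q[q[:,2]>105][:,:2]; print(len(t),t.mean(0),cv2.minAreaRect(t.astype(np.float32)))
    b=ctrl.get_image(n) is None
    for nm in('rack','coupling_mouth','motor_base','grater_center'):
        r=ctrl.trace(n,nm)
        for e in r[:2]:
            p=P[e['pixels']]
            print(nm,round(e['confidence'],2),e['bbox'],len(p),np.median(p,0).round(1),np.percentile(p[:,2],[5,50,95]).round(1))
            if nm=='motor_base': 
                k=p[abs(p[:,2]-80)<6]; print(cv2.minAreaRect(k[:,:2].astype(np.float32)))
                k=p[abs(p[:,2]-104)<8]; print('coup',len(k),k.mean(0),cv2.minAreaRect(k[:,:2].astype(np.float32)))
            if nm=='rack':
                k=p[abs(p[:,2]-80)<8]; print(cv2.minAreaRect(k[:,:2].astype(np.float32)))
            if nm[0]=='g':
                k=p[p[:,2]>110]; print(cv2.minAreaRect(k[:,:2].astype(np.float32)))
E
```

```text
top yellow 148 [ 509.07001477 -248.10109853   60.16174331] [ 576.16545652 -211.43907041  130.48668103]
106 [ 542.19153948 -224.76988053] ((542.5684204101562, -225.77328491210938), (8.738658905029297, 68.84705352783203), 70.81583404541016)
rack 0.84 [350.6, 175.3, 423.8, 227.0] 2002 [ 559.2 -187.1   12.3] [ 3.5 12.3 82.6]
((556.317138671875, -187.89019775390625), (179.4723358154297, 88.7183609008789), 71.0406494140625)
rack 0.66 [377.1, 257.8, 442.5, 301.1] 2149 [ 335.7 -247.5    9.3] [ 3.3  9.3 81.8]
((335.66717529296875, -248.1936798095703), (176.720947265625, 87.85371398925781), 83.13153839111328)
coupling_mouth 0.74 [231.9, 188.9, 247.1, 203.9] 187 [564.7 221.   87.7] [ 78.6  87.7 107. ]
motor_base 0.58 [213.9, 172.3, 271.2, 229.9] 3355 [561.8 219.8  79.6] [67.4 79.6 86.2]
((567.3350830078125, 221.5609130859375), (158.11376953125, 156.83424377441406), 2.433382987976074)
coup 89 [567.53489442 221.88254199 103.213365  ] ((567.8450317382812, 222.76290893554688), (33.48210525512695, 32.83440017700195), 36.025421142578125)
grater_center 0.54 [258.8, 80.2, 370.0, 163.7] 6068 [809.2  18.
[... 813 characters left out ...]
86.119140625), (175.67127990722656, 89.84097290039062), 70.78565979003906)
coupling_mouth 0.5 [282.8, 246.6, 301.6, 260.3] 194 [561.6 228.1  93.5] [ 80.   93.5 106.2]
motor_base 0.87 [255.7, 230.8, 328.0, 300.4] 3487 [551.6 245.8  79.2] [31.7 79.2 84.8]
((563.5370483398438, 222.8900146484375), (155.30455017089844, 156.6859130859375), 2.2594847679138184)
coup 99 [564.20531007 223.23605481 103.02141834] ((564.098388671875, 222.76724243164062), (32.80712890625, 36.267913818359375), 35.37885284423828)
grater_center 0.56 [333.4, 153.3, 350.6, 178.1] 305 [ 567.3 -148.2   99. ] [ 54.   99.  127.4]
((394.1087646484375, 297.4658508300781), (56.718048095703125, 1016.5717163085938), 21.036775588989258)
```

Emit:
{"op": "play_rows", "data": {
  "targets": [
    [0, 1, -0.6, 0, 0],
    [0, 4, -2.2, 0, 4],
    [0, 9, -5, 0, 9],
    [0, 13.5, -7.5, 0, 14],
    [0, 18, -10, 0, 20],
    [0, 22.5, -12.5, 0, 26],
    [0, 27, -15, 0, 31],
    [0, 31.5, -17.5, 0, 36],
    [0, 36, -20, 0, 41],
    [0, 40, -22.2, 0, 43.4]
  ]
}}

```text
clock: 1.6
eef_pos: [534.4, -232.7, 236.4]
tool_rot: [-3.141, -0.0, -0.337]
force: [1.1, 0.4, 0.7]
width: 85.2
gripper_force: 0.0
```

Emit:
{"op": "play_rows", "data": {
  "targets": [
    [0, 0, 0, 0, 0],
    [0, 0, 0, 0, 0],
    [0, 0, 0, 0, 0]
  ]
}}

```text
clock: 1.9
eef_pos: [532.5, -236.4, 236.2]
tool_rot: [3.141, 0.0, -0.336]
force: [-0.0, 0.3, -0.0]
width: 85.4
gripper_force: 0.0
```

```bash
cat > pl.py <<'E'
from h import *
def yellow(n,lo=105,hi=200):
    im,d,P=shot(n); h=cv2.cvtColor(im,cv2.COLOR_RGB2HSV)
    y=(abs(h[...,0].astype(int)-27)<5)&(h[...,1]>170)&(h[...,2]>80)
    q=P[y]; q=q[(q[:,2]>60)&(q[:,2]<hi)]
    return im,P,y,q
E
python3 - <<'E'
from pl import *
s=ctrl.read_state(); print(s['clock'],s['eef_pos'],np.degrees(s['tool_rot']),s['qpos'])
im,P,y,q=yellow('wrist'); save('w1.png',im)
print(np.percentile(q[:,2],[1,50,90,99]))
t=q[q[:,2]>np.percentile(q[:,2],99)-10]; print(len(t),t.mean(0),cv2.minAreaRect(t[:,:2].astype(np.float32)))
E
```

```text
1.9 [ 532.49841397 -236.35161322  236.22303547] [ 1.79954792e+02  1.45819023e-02 -1.92269683e+01] [ 0.21181557  0.54059902  0.24388818  1.7160783  -0.15774183  0.90434256
 -1.38630797]
[ 61.90196224 125.97157733 126.89954992 127.62955204]
887 [ 543.73394293 -227.23547661  125.96477875] ((542.02880859375, -226.35386657714844), (8.014780044555664, 69.92576599121094), 70.9969482421875)
```

View pics/w1.png

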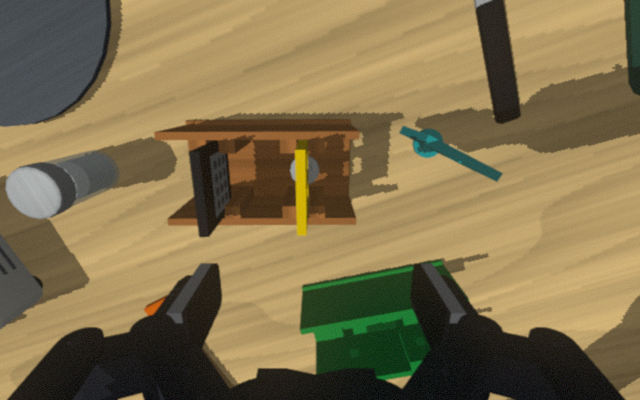

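Emit:
{"op": "play_rows", "data": {
  "targets": [
    [0.3, 0.3, -0.6, 0, 0],
    [0.3, 0.57, -1.26, 1, 0],
    [0.3, 0.57, -1.26, 3, 0],
    [0.3, 0.57, -1.26, 6, 0],
    [0.3, 0.57, -1.26, 9, 0],
    [0.3, 0.57, -1.26, 11, 0],
    [0.3, 0.57, -1.26, 12, 0],
    [0.3, 0.57, -1.26, 12.2, 0],
    [0.3, 0.57, -1.26, 12.2, 0]
  ]
}}

```text
clock: 2.85
eef_pos: [543.2, -225.8, 114.3]
tool_rot: [-3.142, -0.0, -0.335]
force: [0.2, 0.0, -0.3]
width: 59.9
gripper_force: 0.0
```

Emit:
{"op": "play_rows", "data": {
  "targets": [
    [0.6, 0, 0, 0, 0],
    [0.8, 0, 0, 0, 0],
    [1, 0, 0, 0, 0],
    [1, 0, 0, 0, 0],
    [1, 0, 0, 0, 0],
    [1, 0, 0, 0, 0],
    [1, 0, 0, 0, 0],
    [1, 0, 0, 0, 0]
  ]
}}

```text
clock: 3.65
eef_pos: [543.2, -226.3, 114.9]
tool_rot: [3.141, -0.001, -0.335]
force: [-1.2, -1.5, 6.3]
width: 6.3
gripper_force: 61.6
```

Emit:
{"op": "play_rows", "data": {
  "targets": [
    [1, 0, 0, -0.5, 0],
    [1, 0, 0, -1.5, 0],
    [1, 0, 0, -3, 0],
    [1, 0, 0, -5, 0],
    [1, 0, 0, -7, 0],
    [1, 0, 0, -9, 0],
    [1, 0, 0, -11.5, 0],
    [1, 0, 0, -13.5, 0],
    [1, 0, 0, -14, 0],
    [1, 0, 0, -14, 0]
  ]
}}

```text
clock: 4.65
eef_pos: [543.1, -225.5, 254.8]
tool_rot: [-3.141, -0.001, -0.335]
force: [-0.2, 1.3, -2.1]
width: 6.3
gripper_force: 60.6
```

```bash
python3 - <<'E'
from pl import *
s=ctrl.read_state(); print(s['clock'],s['eef_pos'],np.degrees(s['tool_rot']),s['force'],s['width'],s['gripper_force'])
im,P,y,q=yellow('wrist',hi=400); save('w2.png',im)
t=q[q[:,2]>np.percentile(q[:,2],98)-8]; print(len(t),t.mean(0),cv2.minAreaRect(t[:,:2].astype(np.float32)))
E
```

```text
4.65 [ 543.1069856  -225.46219485  254.80169762] [-1.79979578e+02 -7.78320097e-02 -1.91665569e+01] [-0.20587683  1.2747356  -2.07167506] 6.2811398419093205 60.571385622024536
606 [ 547.0176239  -226.34693364  271.6808919 ] ((564.1593017578125, -232.26356506347656), (7.553169250488281, 114.7942123413086), 70.83011627197266)
```

View pics/w2.png

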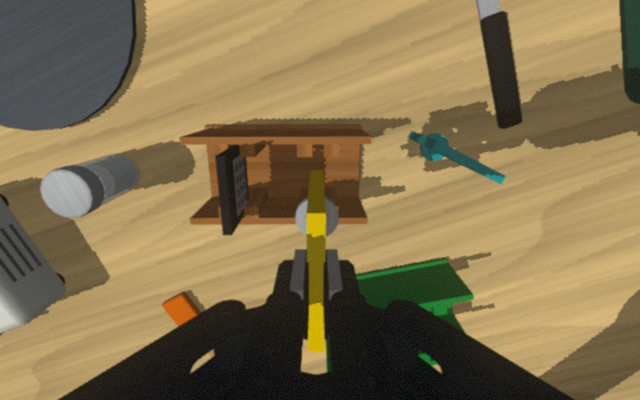

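Emit:
{"op": "play_rows", "data": {
  "targets": [
    [1, -0.3, -0.7, 0, -1],
    [1, -1.2, -2.8, 0, -4],
    [1, -2.7, -6.4, 0, -9],
    [1, -4.5, -10.7, 0, -15],
    [1, -6.4, -15.2, 0, -22],
    [1, -8.3, -19.7, 0, -29],
    [1, -10.2, -24.2, 0, -36],
    [1, -12.1, -28.7, 0, -43],
    [1, -13.9, -33, 0, -49],
    [1, -15.3, -36.3, 0, -53]
  ]
}}

```text
clock: 5.7
eef_pos: [515.0, 172.9, 253.6]
tool_rot: [-3.139, 0.001, 0.601]
force: [0.8, 0.3, -0.8]
width: 6.4
gripper_force: 60.6
```

Emit:
{"op": "play_rows", "data": {
  "targets": [
    [1, 0.6, -1.2, 0, -1],
    [1, 1.0, -1.8, 0, -1.6],
    [1, 1.0, -1.8, 0, -1.6],
    [1, 1.0, -1.8, 0, -1.6],
    [1, 1.0, -1.8, 0, -1.6]
  ]
}}

```text
clock: 6.2
eef_pos: [516.1, 186.1, 254.0]
tool_rot: [3.141, 0.001, 0.615]
force: [0.7, -0.0, -1.0]
width: 6.4
gripper_force: 60.5
```

```bash
cat > look.py <<'E'
from pl import *
import sys
s=ctrl.read_state(); print(s['clock'],s['eef_pos'],np.degrees(s['tool_rot']),s['force'],s['width'],s['gripper_force'],s['qpos'])
im,P,y,q=yellow('wrist',hi=400); save(sys.argv[1]+'.png',im); np.savez(sys.argv[1],im=im,P=P)
Rm=R.from_euler('xyz',s['tool_rot']).as_matrix(); t=(q-s['eef_pos'])@Rm  # tool coords
k=t[abs(t[:,2]+11)<5]; print('plate top tool x range',np.percentile(k[:,0],[1,99]),'y',np.percentile(k[:,1],[2,50,98]),len(k),np.median(k[:,2]))
k=P[(abs(P[...,2]-104)<7)&(np.hypot(P[...,0]-566,P[...,1]-222)<30)&(im.max(-1)<90)]
print('coup',len(k),k.mean(0),cv2.minAreaRect(k[:,:2].astype(np.float32)))
E
python3 look.py w3
```

```text
6.2 [516.08381108 186.13068526 254.0458217 ] [1.79953051e+02 4.21939221e-02 3.52624450e+01] [ 0.67272524 -0.03070118 -0.96851508] 6.396521883736287 60.539406538009644 [-0.37064649  0.46147918 -0.03994859  1.78004915  0.0239024   0.90107196
 -1.37661995]
plate top tool x range [-34.82245221  34.17629092] y [-3.55725117  0.17994071  3.58510509] 2311 -11.173318245376668
coup 837 [566.06533932 222.87738819 104.01649179] ((565.7710571289062, 222.81594848632812), (32.228111267089844, 32.819541931152344), 35.225929260253906)
```

View pics/w3.png

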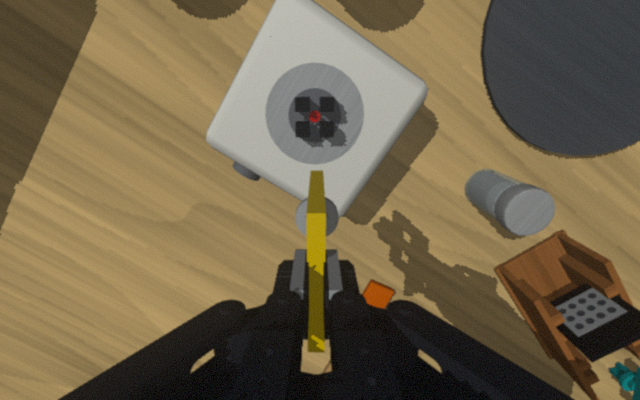

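```bash
python3 - <<'E'
from pl import *
s=ctrl.read_state(); z=np.load('w3.npz'); im,P=z['im'],z['P']
Rm=R.from_euler('xyz',s['tool_rot']).as_matrix(); t=(P-s['eef_pos'])@Rm
m=(abs(t[...,2]-75)<5)&(np.hypot(t[...,0],t[...,1])<22)
k=t[m]; v,u=np.where(m); print(len(k),k.mean(0),np.percentile(k,[1,50,99],axis=0).round(1),u.min(),u.max(),v.min(),v.max())
c=cv2.findContours(m.astype(np.uint8),cv2.RETR_EXTERNAL,cv2.CHAIN_APPROX_NONE)[0]; c=max(c,key=len)[:,0]
e=np.array([t[y,x] for x,y in c]); e=e[(np.hypot(e[:,0],e[:,1])>10)]
A=np.c_[2*e[:,:2],np.ones(len(e))]; r=np.linalg.lstsq(A,(e[:,:2]**2).sum(1),rcond=None)[0]; print('circle',r[:2],np.sqrt(r[2]+r[0]**2+r[1]**2),len(e))
E
```

```text
636 [ 0.37821726  0.99570221 75.01170208] [[-13.  -14.   73.2]
 [  0.8   7.2  74.9]
 [ 12.3  14.9  79.3]] 295 338 197 235
circle [-0.31651575  3.88228958] 11.731592325801488 62
```

Emit:
{"op": "play_rows", "data": {
  "targets": [
    [1, 0.6, 0, 0, 0],
    [1, 2, -0.05, 0, 0],
    [1, 3.8, -0.1, 0, 0],
    [1, 5.4, -0.15, 0, 0],
    [1, 6.2, -0.15, 1, 0],
    [1, 6.2, -0.15, 2.2, 0],
    [1, 6.2, -0.15, 3.2, 0],
    [1, 6.2, -0.15, 3.7, 0],
    [1, 6.2, -0.15, 3.7, 0],
    [1, 6.2, -0.15, 3.7, 0]
  ]
}}

```text
clock: 7.25
eef_pos: [565.4, 224.9, 217.2]
tool_rot: [3.141, 0.0, 0.618]
force: [-0.0, 0.7, -1.0]
width: 6.3
gripper_force: 60.5
```

```bash
python3 - <<'E'
from pl import *
s=ctrl.read_state(); e=s['eef_pos']; print(s['clock'],e,np.degrees(s['tool_rot']),s['force'],s['torque'])
Rm=R.from_euler('xyz',s['tool_rot']).as_matrix()
print('tip',e+Rm@[-.3,.4,102.8]); print('err tool mm',Rm.T@(np.array([565.9,222.85,104])-(e+Rm@[-.3,.4,102.8])))
E
```

```text
7.25 [565.41817472 224.92323187 217.23108604] [1.79994490e+02 8.38437314e-04 3.54096177e+01] [-0.0113253   0.66515078 -0.98613659] [-0.02507806  0.00054994 -0.0175037 ]
tip [565.40993449 224.41446568 114.43112938]
err tool mm [-0.50690856  1.55803701 10.43128667]
```

Emit:
{"op": "play_rows", "data": {
  "targets": [
    [1, -0.05, 0.15, 0, 0],
    [1, -0.05, 0.15, 0.3, 0],
    [1, -0.05, 0.15, 0.7, 0],
    [1, -0.05, 0.15, 1.0, 0],
    [1, -0.05, 0.15, 1.3, 0],
    [1, -0.05, 0.15, 1.6, 0],
    [1, -0.05, 0.15, 1.6, 0]
  ]
}}

```text
clock: 7.95
eef_pos: [565.7, 223.5, 200.5]
tool_rot: [-3.141, 0.001, 0.618]
force: [0.9, 0.2, -1.8]
width: 6.4
gripper_force: 60.5
```

```bash
cat > st.py <<'E'
from pl import *
s=ctrl.read_state(); e=s['eef_pos']; print(s['clock'],e,np.degrees(s['tool_rot']),s['force'],s['torque'],s['width'])
Rm=R.from_euler('xyz',s['tool_rot']).as_matrix()
print('err tool mm',Rm.T@(np.array([565.9,222.85,104])-(e+Rm@[-.3,.4,102.8])))
E
python3 st.py
```

```text
7.95 [565.65253599 223.54985083 200.52200379] [-1.79987382e+02  5.79403629e-02  3.54283634e+01] [ 0.8664733   0.15696894 -1.81222905] [0.03201736 0.03883544 0.04867944] 6.406872196089665
err tool mm [ 0.19355902  0.33497452 -6.27799873]
```

Emit:
{"op": "play_rows", "data": {
  "targets": [
    [1, 0, 0, 0.3, 0],
    [1, 0, 0, 0.6, 0],
    [1, 0, 0, 0.9, 0],
    [1, 0, 0, 1.2, 0],
    [1, 0, 0, 1.4, 0],
    [1, 0, 0, 1.6, 0],
    [1, 0, 0, 1.6, 0],
    [1, 0, 0, 1.6, 0]
  ]
}}

```text
clock: 8.75
eef_pos: [566.4, 223.9, 186.1]
tool_rot: [3.141, -0.001, 0.618]
force: [-1.1, -0.2, 7.3]
width: 6.4
gripper_force: 61.7
```

```bash
python3 st.py
```

```text
8.75 [566.42826004 223.91403969 186.09953056] [ 1.79984910e+02 -8.38628332e-02  3.54248763e+01] [-1.10333565 -0.1617009   7.31105178] [-0.14438477  0.41020707  0.00230893] 6.36322939970022
err tool mm [ -0.8673877    0.13924026 -20.70194531]
```

Force is about 9 N, so the spring is nearly fully compressed. I'll press a few millimetres more.

Emit:
{"op": "play_rows", "data": {
  "targets": [
    [1, 0, 0, 0.1, 0],
    [1, 0, 0, 0.2, 0],
    [1, 0, 0, 0.3, 0],
    [1, 0, 0, 0.4, 0],
    [1, 0, 0, 0.5, 0],
    [1, 0, 0, 0.5, 0],
    [1, 0, 0, 0.5, 0]
  ]
}}

```text
clock: 9.45
eef_pos: [567.3, 224.1, 184.7]
tool_rot: [3.14, -0.004, 0.618]
force: [-6.0, -1.7, 28.4]
width: 6.5
gripper_force: 64.7
```

```bash
python3 st.py
```

```text
9.45 [567.25970621 224.08280182 184.69729324] [179.93595508  -0.25388518  35.40792909] [-6.03611251 -1.65654467 28.35037957] [-0.70447194  1.64296325  0.05779297] 6.524461722841029
err tool mm [ -1.88006458  -0.2732066  -22.1113826 ]
```

Emit:
{"op": "play_rows", "data": {
  "targets": [
    [1, -0.05, 0, 0, 0],
    [1, -0.1, 0, 0, 0],
    [1, -0.1, 0, 0, 0],
    [1, -0.1, 0, 0, 0]
  ]
}}

```text
clock: 9.85
eef_pos: [567.0, 223.9, 184.7]
tool_rot: [3.14, -0.006, 0.618]
force: [-4.1, -1.9, 26.8]
width: 6.1
gripper_force: 64.5
```

```bash
python3 st.py; python3 look.py w4 | grep plate
```

```text
9.85 [566.97934805 223.86945163 184.70890126] [179.93077323  -0.33322344  35.40877079] [-4.12655578 -1.94261791 26.83131328] [-0.50792385  1.38494962 -0.03139021] 6.080803662934161
err tool mm [ -1.63975025  -0.2919912  -22.10082578]
plate top tool x range [-34.786089    34.19377915] y [-3.5459297   0.18313754  3.59562345] 2301 -11.207707065319871
```

View pics/w4.png

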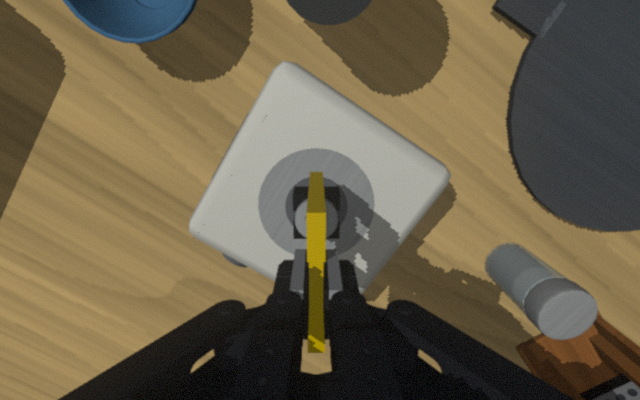

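The collar, centred at about (317,215), sits on the black blocks around (317,205). The plate has not slipped in the grip, the depth is 22.1 mm and the press is about 27 N, so I'm handing in.

```bash
python3 -c "
from cell import ctrl
print(ctrl.finish_job())"
```

```text
the job is handed in; nothing more can be done
None
```

The paddle is in the coupling and fully home (tip about 22 mm below the mouth), still gripped and pressed down with about 27 N; I handed the job in at about 10 s of the 48 s allowed, and no verdict came back.

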